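# Shut the tube tester and hold its dead-man plunger halfway

## Robot

A 6-joint arm with a two-finger parallel gripper is mounted at the origin on the work surface. World frame = base frame: x ahead of the robot, y to its left, z up, the work surface at z = 0. Lengths are in mm, angles in rad, forces in N, time in s.
With the tool pointing down it reaches from about 225 to 875 mm from the base axis. Payload 3.4 kg.
Tool frame: the origin (TCP) lies at the very end of the fingers, on their centre line; the grasp point (between the pads) lies 19 mm behind it (tcp_to_grasp is the distance from the TCP to the grasp point, in mm); z points along the fingers, y is the line along which they close (so a half turn about z gives the same grasp; the last joint's range is limited). The gripper opens to 85 mm and grips with 20 to 120 N. Pads are 22 mm wide; open, the fingers measure 114 mm over their backs; the gripper's body (76 mm by 85 mm) begins 54 mm behind the grasp point. The pads swing forward as they close: fully open they stand 13 mm farther back than shut.
Start: joints at [-1.363, 0.276, 1.505, -0, 1.361, -0.121], TCP at [185.672, -544.232, 231.328] pointing down, gripper open.
Joint ranges: [-2.89, 2.89], [-0.75, 2.08], [0.22, 2.7], [-1.18, 4.32], [0.11, 2.71], [-2.7, 2.7]. Speed limits (rad/s): [2.57, 2.57, 3.14, 3.14, 3.14, 3.14].

## Interface

Orientations are given as [roll, pitch, yaw] about the fixed x, y, z axes, in that order (R = Rz(yaw) Ry(pitch) Rx(roll)).
In Python, from bench import observe, read_camera, calibration, finish_job, spot_in, masks_of, mark_of, tcp_to_grasp gives the robot as it stands.
- The arm moves only by the shell command python3 -m jog 'ROWS' [FORCE]. ROWS is JSON, a list of rows, each an object of numbers: "hand": the closure in counts, from 0 (fully open) to 255 (shut); "dx", "dy", "dz": the shift along the tool's x, y, z in mm; "ax", "ay", "az": the turn, a rotation vector about the tool's x, y, z in degrees. A call has 1 to 10 rows; each row shifts and turns the commanded pose from where the row before left it, along the tool's axes as they then stand; what a row does not reach is not made up. A row lasts 1/10 s, in which the tool goes at most 50 mm and 8.59 degrees, less where a joint would pass 70% of its speed; a pose out of reach is approached as far as the arm can. A call with a gripper value outside its range is refused whole. The fingers move at their own pace and stop on an object; FORCE is the grip in N (left out, the last holds). Time passes only in rows, so rows that do not move let the fingers close. It gives the time, the measured TCP pose, the force, the opening and the grip force at its end, in the units of the state.
- observe(): the state, without advancing time (a new reading comes with each control period).
- read_camera(name): name is "scene" or "side" or "wrist"; returns the picture (480x640x3 uint8, red, green, blue); there is no depth.
- calibration(name): a dict with "intrinsics" (3x3 intrinsics, pixels), "k1" (the pictures are not rectified: a ray, as slopes to the right and down, at radius r is drawn at 1 + k1 r^2 times it, then the intrinsics apply), "R" (3x3) and "t" (3): a world point X has camera coordinates R X + t; the wrist camera has in their place "hand_eye" (4x4, takes a point from camera to tool coordinates, whose origin is the TCP and whose axes are the flange's). Camera axes: x right, y down, z forward; pixel columns grow to the right and rows downward; lengths in mm; the calibration is good to about 2 mm. A picture is of the moment at which its call begins: read the wrist's pose just before it. calibration takes no time and is no camera call.
- finish_job(): hands the job in; it is judged then, once.
Trained networks look in the newest picture that a camera, given by its name, has taken for a name from the list of things; names that differ only in an ending like _2 or _b are one class to them, and where a whole thing is asked for, a point or a joint stands for the part that bears it (a point fixed in the world has none). Each returns a list of dicts, best first, with "conf" (0 to 1); they miss things now and then, are a little off and sometimes report something else, mostly with a low value. They report only what shows in the picture. A call takes as long as a camera call. They do not tell look-alikes from the thing itself.
- spot_in(label, camera): "centre" ([x, y, z] in mm, in world coordinates, good to about 4 mm: the middle of the surface that is visible of it).
- masks_of(label, camera): "region" (480x640 bool, what is visible of it).
- mark_of(label, camera): "centre" ([x, y, z] in mm, in world coordinates, good to about 4 mm: a listed point, or the origin of a listed thing).
The state is a dict: "clock": time; "q": joint angles; "qd": joint speeds; "joint_efforts": joint torques, N m; "tool_pos": TCP position; "eef_rot": TCP orientation; "force": force on the tool from outside, world axes, zero at the start; "wrist_torque": the same for the moment, N m; "width": finger opening in mm; "grip_force": force on a finger pad.
Only numpy, scipy, OpenCV 4.12 (cv2) and the standard library are available. Lean on these libraries where they do the work, as an engineer would, in place of code of your own. Each camera call takes 0.05 s, during which the arm holds its last target. There are 200 camera calls.

## Task

A bent sign tube is clamped in the test box on the bench, ready for a test run: lower the box's hinged lid gently until it is fully shut, and only then press the dead-man plunger (the tall one on its stem) straight down to the middle of its 20 mm travel, where the tester runs, and finish with the arm still holding it there. Pushed through to near the bottom the plunger trips the tester; leave the low stop button on the other control box alone and do not knock anything on the bench about.

Things in the scene. Friction and masses are not known exactly. Their poses are not given: they have to be found in the camera images.
- testbox: Fixed grey painted open-topped test box, 200 mm (its x) by 240 mm (its y) by 75 mm high, walls 6 mm, with a white bent tube inside below the rim. Origin: centre of its underside, on the bench. Its +x points away from the robot (give or take its yaw); the lid is hinged along its +x rim.
- lid (a joint): Angle of the test box's lid in rad: 0 fully shut (level on the rim), about 0.6 to 1.0 at the start (free edge raised, lid slanting up towards the robot's side), stop at 1.5. The lid weighs about 0.3 to 0.5 kg; its hinge is stiff, so it stays where it is left and has to be pushed all the way down; about 1 to 5 N near the free edge does it.
- lid_hinge (a point): Point on the lid's hinge axis, midway along it, at the level of the shut lid's underside (75.5 mm above the bench). It turns with the lid: its x axis points from the lid's free edge to the hinge, y runs along the hinge, z is square to the lid's outer (upper) face.
- lid_edge (a point): Middle of the lid's free edge, on its outer (upper) face: 200 mm from the hinge axis towards the robot's side. The lid is a grey sheet 200 by 240 by 8 mm with a flat darker panel on top; a steel tab 70 mm wide and 8 mm thick sticks out a further 20 mm from the free edge in the lid's plane. Shut, the outer face is 83.5 mm above the bench. Its axes are those of lid_hinge.
- deadman: Fixed aluminium control box, 90 by 90 by 60 mm high, that carries the dead-man plunger; a steel collar 8 mm high stands round the stem. Origin: centre of its underside, on the bench. It changes places with the stop box from run to run.
- plunger (a joint): Travel of the dead-man plunger in m: 0 released (up), 0.020 bottomed; it moves straight down. Middle of the travel 0.010. Spring: 4 N to start it, 8 N at the middle, 12 N at the bottom; it springs back when let go. From 0.017 on it trips the tester.
- plunger_top (a point): Centre of the top face of the dead-man plunger: a round black cap 40 mm across and 14 mm thick on a bright steel stem 18 mm across, over the centre of its box. Released, the top face is 104 mm above the bench, and 22 mm of stem and gap shows under the cap; this is the taller of the two. z up.
- stopbox: Fixed aluminium control box, the same 90 by 90 by 60 mm housing as the dead-man's, that carries the low stop button. Origin: centre of its underside, on the bench.
- stopknob (a joint): Travel of the stop button in m: 0 up, 0.005 pressed; spring 4 to 11 N. To be left alone.
- stopknob_top (a point): Centre of the top face of the stop button: a black mushroom cap 40 mm across that sits low on its box with no stem in sight, top face 78 mm above the bench. z up.
- can: Open steel can, 74 mm across, 110 mm high, loose; stands beyond the control boxes. Origin: centre of its underside.
- screwdriver: Screwdriver with a black handle, 190 mm long, lying loose in front of the control boxes. Origin: under its middle.
- scroll_a: White bent glass sign tube, a C-shaped curl about 90 mm across and 12 mm thick, lying loose in front of the test box. Origin: near the middle of the curl, on the bench.
- scroll_b: Another such tube, about 80 mm across and 12 mm thick, lying loose at the right of the control boxes.
- fittings: Small open cardboard box, 160 by 110 by 50 mm, loose, at the left of the test box. Origin: centre of its underside.
- tape: Black roll of tape lying flat, 90 mm across, 20 mm high, loose, in front of the gap between the test box and the control boxes. Origin: centre of its underside.
Things that resemble listed ones, but are neither listed nor needed, are in the scene too. Leave any blue or purple look-alike of the stopbox alone.

How it is judged (in metres and radians):
On the way, in this order (a step that is already met when the one before it is completed fails the run):
1. the lid is shut on the box, the plunger still released (value of joint lid below 0.04 rad and value of joint plunger below 0.003 m), for 0.2 s.
2. the arm holds the plunger around the middle of its travel with the lid shut (value of joint plunger between 0.006 and 0.014 m and value of joint lid below 0.04 rad and value of joint stopknob below 0.002 m and (contact force between deadman and the fingers above 3 N or contact force between deadman and the arm above 3 N)), for 0.3 s.
At the end, for the whole second after the job is handed in: The robot (fingers or arm) keeps the plunger still between 6 and 14 mm of its 20 mm travel, pressing with over 3 N; the lid is shut to within 0.04 rad; the stop button is not pressed (under 2 mm) (all of step 2 and velocity of joint plunger between -0.02 and 0.02 m/s); the arm keeps its last pose, push and grip.
It fails at once if the plunger is pressed (over 4 mm) while the lid is not shut (over 0.06 rad) (value of joint plunger above 0.004 m and value of joint lid above 0.06 rad).
It fails at once if the plunger is pushed through to the trip (17 mm or more) (value of joint plunger above 0.017 m).
It fails at once if the stop button is pressed (2 mm or more) (value of joint stopknob above 0.002 m).
It fails at once if the lid is slammed (faster than 1.5 rad/s over the last 0.15 rad) (value of joint lid below 0.15 rad and velocity of joint lid below -1.5 rad/s).
It fails at once if something loose on the bench is knocked more than 30 mm away (distance of any of can, screwdriver, scroll_a, scroll_b, fittings, tape from where it was at the start of the episode above 0.03 m).
It also fails if it takes over 38 s, if anything falls off the work surface, if the arm or the gripper's body presses on something with over 40 N, if the wrist force passes 120 N, or if a joint passes its speed limit or range.

## Working session

There is one attempt and no reset: what is moved stays moved. The work goes in short steps, Python scripts to look and compute and a shell command to move; the robot and the scene stay as the last step left them, time stands still between calls to the robot, and variables do not carry over. Pictures are saved under pics/ and viewed, at most 10 in all, crops included, and the job is handed in when it is done.

```bash
mkdir -p pics; cat > h.py <<'E'
import numpy as np, cv2
from bench import *
def save(n,f,crop=None,s=1):
    im=read_camera(n)
    if crop: a,b,c,d=crop; im=im[b:d,a:c]
    im=cv2.resize(im,None,fx=s,fy=s,interpolation=cv2.INTER_CUBIC)
    cv2.imwrite('pics/'+f,im[:,:,::-1])
E
python3 - <<'E'
from h import *
np.set_printoptions(precision=1,suppress=True)
for c in("scene","side"):
    save(c,c+'0.png')
    for l in ['lid_edge','lid_hinge','testbox','plunger_top','stopknob_top','deadman','stopbox','can','screwdriver','tape','scroll_a','fittings']:
        print(c,l,[(np.array(d['centre']),round(d['conf'],2)) for d in mark_of(l,c)[:3]])
print(observe())
E
```

```text
scene lid_edge [(array([498.9, 194.7, 220.2]), 0.85), (array([362.9, 239.6,   3.6]), 0.68)]
scene lid_hinge [(array([639.5, 179.2,  73.1]), 0.77), (array([ 468.4, -348.8,   78.9]), 0.41)]
scene testbox [(array([544.3, 195.5,  -3.8]), 0.56)]
scene plunger_top [(array([555. , -90. , 103.5]), 0.52)]
scene stopknob_top [(array([ 467.6, -347. ,   79.1]), 0.77)]
scene deadman [(array([553.9, -89.2,   3.6]), 0.62)]
scene stopbox [(array([ 149.8, -304.2,    1.6]), 0.91), (array([ 472.3, -345.4,    2.1]), 0.64), (array([543.3, 198.5,  -1.9]), 0.54)]
scene can [(array([744.8, -72.9,  -3. ]), 0.72), (array([553.1, -88.5,   4.3]), 0.16)]
scene screwdriver [(array([ 329.7, -224.5,    2. ]), 0.89)]
scene tape [(array([406.9,  32.2,  -1. ]), 0.86)]
scene scroll_a [(array([ 464.6, -486.3,    3.3]), 0.68), (array([365.5, 242.1,   4.4]), 0.55)]
scene fittings [(array([432.2, 538.8,  -0.7]), 0.61)]
side lid_edge [(array([498.5, 188.6, 217.7]), 0.55)]
side lid_hinge [(array([636.9, 187.7,  73.9]), 0.77)]
side testbox [(array([537.8, 196.1,   2.5]), 0.78)]
side plunger_top [(array([550.1, -91.7, 100.3]),
[... 361 characters left out ...]
  0.1]), 0.57)]
side can [(array([744. , -71.4,   0.1]), 0.59)]
side screwdriver [(array([ 339.6, -222. ,    0.1]), 0.83), (array([537.3, 192.3,  -2.3]), 0.47)]
side tape [(array([405.9,  28.3,   2. ]), 0.83)]
side scroll_a [(array([361.4, 238.8,  -2. ]), 0.81), (array([ 455.6, -480.7,    0.3]), 0.5)]
side fittings []
{'clock': 1.3, 'q': array([-1.4,  0.3,  1.5, -0. ,  1.4, -0.1]), 'qd': array([ 0., -0., -0., -0.,  0., -0.]), 'joint_efforts': array([  0. , -41.7, -24.6,  -0. ,   0. ,  -0. ]), 'tool_pos': array([ 185.7, -544.2,  231.3]), 'eef_rot': array([3.1, 0. , 0.3]), 'force': array([ 0.5,  0. , -0. ]), 'wrist_torque': array([-0.,  0., -0.]), 'grip_force': 0.0, 'width': 85.29082616828936}
```

View pics/scene0.png

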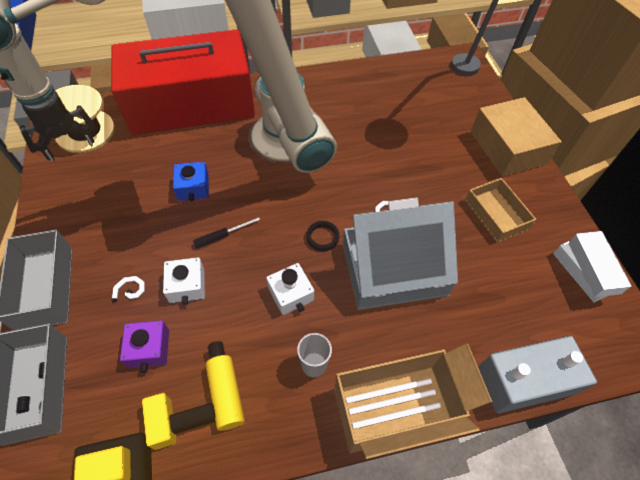

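View pics/side0.png

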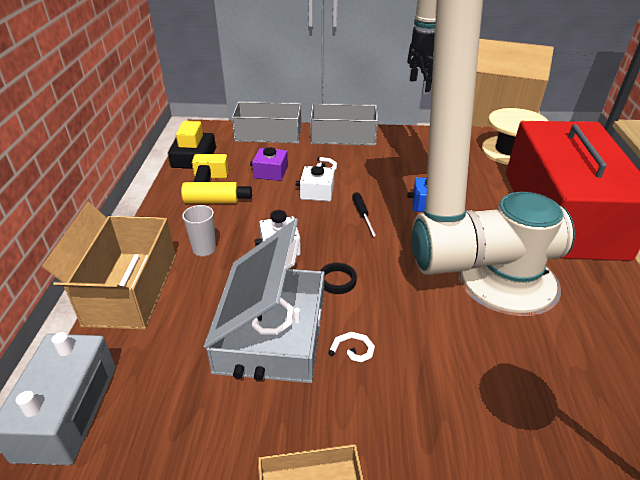

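Scene picture: the candidates for the plunger box are white boxes at (290,287) and (182,278), plus a blue one at (190,180) and a purple one at (143,343). The tall stemmed cap seems to be the one at (290,275). The lid's raised edge runs along (352,213)–(452,204). I'll check the choice in one close crop.

```bash
python3 - <<'E'
from h import *
from scipy.spatial.transform import Rotation as Ro
a=read_camera('scene')[240:320,150:330]; b=read_camera('side')[140:280,240:350]
a=cv2.resize(a,None,fx=4,fy=4);b=cv2.resize(b,None,fx=2,fy=2)
im=np.zeros((600,720,3),np.uint8);im[:320]=a;im[320:,:220]=b
cv2.imwrite('pics/crop.png',im[:,:,::-1])
np.set_printoptions(precision=3,suppress=True)
o=observe();print(o['eef_rot']);print(Ro.from_euler('xyz',o['eef_rot']).as_matrix())
print(calibration('wrist'))
E
```

```text
[3.141 0.    0.329]
[[ 0.946  0.323  0.   ]
 [ 0.323 -0.946 -0.   ]
 [-0.     0.    -1.   ]]
{'intrinsics': array([[393.247,   0.   , 316.481],
       [  0.   , 393.247, 234.775],
       [  0.   ,   0.   ,   1.   ]]), 'k1': -0.05689268481091672, 'hand_eye': array([[   0.001,   -0.952,   -0.305,   76.073],
       [   1.   ,    0.001,    0.001,    0.517],
       [  -0.001,   -0.305,    0.952, -142.604],
       [   0.   ,    0.   ,    0.   ,    1.   ]])}
```

View pics/crop.png

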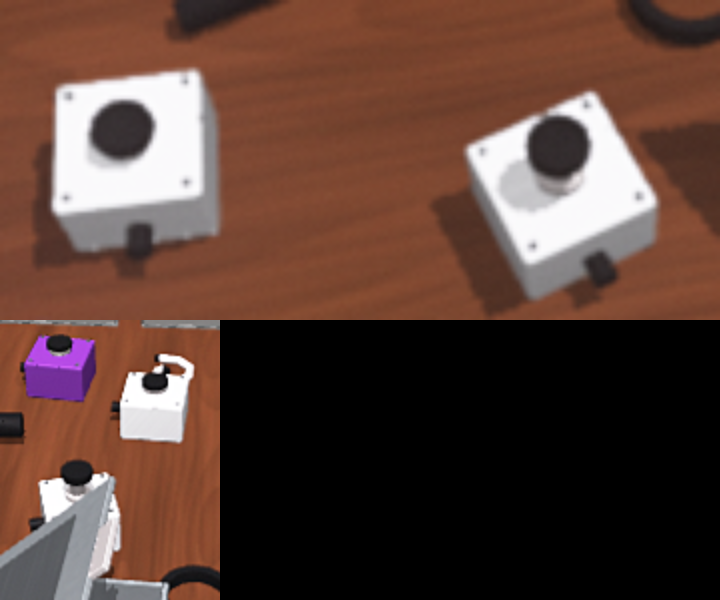

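The crop shows the stem and taller cap on the right-hand white box, crop (558,150), scene (290,275), so that's the dead-man. The left one at (182,278) has no stem, so it's the stop box. Now moving.

```bash
python3 -m jog '[{"hand":255,"dz":-30,"az":8.5},{"dz":-30,"az":8.5},{"dz":-20,"az":1.85},{"dx":20,"dy":-44},{"dx":20,"dy":-44},{"dx":20,"dy":-44},{"dx":20,"dy":-44},{"dx":20,"dy":-44},{"dx":20,"dy":-44},{"dx":20,"dy":-44}]'
```

```text
$[0]: bad value
```

```bash
python3 -m jog '[{"hand":255,"dx":0,"dy":0,"dz":-30,"ax":0,"ay":0,"az":8.5},{"hand":255,"dx":0,"dy":0,"dz":-30,"ax":0,"ay":0,"az":8.5},{"hand":255,"dx":0,"dy":0,"dz":-20,"ax":0,"ay":0,"az":1.85}]'
```

```text
clock: 1.7
tool_pos: [185.8, -544.7, 313.4]
eef_rot: [3.139, -0.001, -0.003]
force: [-0.8, -0.8, 0.1]
width: 44.2
grip_force: 0.0
```

All keys are required in each row. Continuing to above the lid.

```bash
python3 -m jog '[{"hand":255,"dx":20,"dy":-44,"dz":0,"ax":0,"ay":0,"az":0},{"hand":255,"dx":20,"dy":-44,"dz":0,"ax":0,"ay":0,"az":0},{"hand":255,"dx":20,"dy":-44,"dz":0,"ax":0,"ay":0,"az":0},{"hand":255,"dx":20,"dy":-44,"dz":0,"ax":0,"ay":0,"az":0},{"hand":255,"dx":20,"dy":-44,"dz":0,"ax":0,"ay":0,"az":0},{"hand":255,"dx":20,"dy":-44,"dz":0,"ax":0,"ay":0,"az":0},{"hand":255,"dx":20,"dy":-44,"dz":0,"ax":0,"ay":0,"az":0},{"hand":255,"dx":20,"dy":-44,"dz":0,"ax":0,"ay":0,"az":0},{"hand":255,"dx":20,"dy":-44,"dz":0,"ax":0,"ay":0,"az":0},{"hand":255,"dx":20,"dy":-44,"dz":0,"ax":0,"ay":0,"az":0}]'; python3 -c "
from h import *;print(observe()['q'])"
```

```text
clock: 2.7
tool_pos: [386.1, -102.4, 311.7]
eef_rot: [3.141, -0.001, -0.001]
force: [1.3, -0.5, -0.4]
width: -0.4
grip_force: 0.0
[-4.33790989e-01 -3.64100078e-02  1.67774004e+00 -1.20807936e-04
  1.49883135e+00  1.13758748e+00]
```

```bash
python3 -m jog '[{"hand":255,"dx":20,"dy":-42,"dz":0,"ax":0,"ay":0,"az":0},{"hand":255,"dx":20,"dy":-42,"dz":0,"ax":0,"ay":0,"az":0},{"hand":255,"dx":20,"dy":-42,"dz":0,"ax":0,"ay":0,"az":0},{"hand":255,"dx":20,"dy":-42,"dz":0,"ax":0,"ay":0,"az":0},{"hand":255,"dx":20,"dy":-42,"dz":0,"ax":0,"ay":0,"az":0},{"hand":255,"dx":20,"dy":-42,"dz":0,"ax":0,"ay":0,"az":0},{"hand":255,"dx":20,"dy":-42,"dz":0,"ax":0,"ay":0,"az":0},{"hand":255,"dx":0,"dy":0,"dz":30,"ax":0,"ay":0,"az":0},{"hand":255,"dx":0,"dy":0,"dz":30,"ax":0,"ay":0,"az":0},{"hand":255,"dx":0,"dy":0,"dz":0,"ax":0,"ay":0,"az":0}]'; python3 - <<'E'
from h import *
print(observe()['q'])
save('side','side1.png',(180,130,400,400),2.2)
for c in('side','wrist'):
    read_camera(c)
    for l in('lid_edge','lid_hinge'): print(c,l,mark_of(l,c)[:2])
E
```

```text
clock: 3.7
tool_pos: [523.1, 189.6, 247.0]
eef_rot: [3.139, 0.009, 0.001]
force: [-0.8, 0.5, 0.4]
width: -0.1
grip_force: 0.0
[ 2.22788423e-01  2.44528846e-01  1.50980008e+00 -1.87685358e-04
  1.39665490e+00  1.79282088e+00]
side lid_edge [{'centre': [498.7, 192.4, 212.9], 'conf': 0.93}]
side lid_hinge [{'centre': [640.8, 188.3, 76.9], 'conf': 0.95}]
wrist lid_edge []
wrist lid_hinge [{'centre': [636.4, 187.6, 75.6], 'conf': 0.77}]
```

View pics/side1.png

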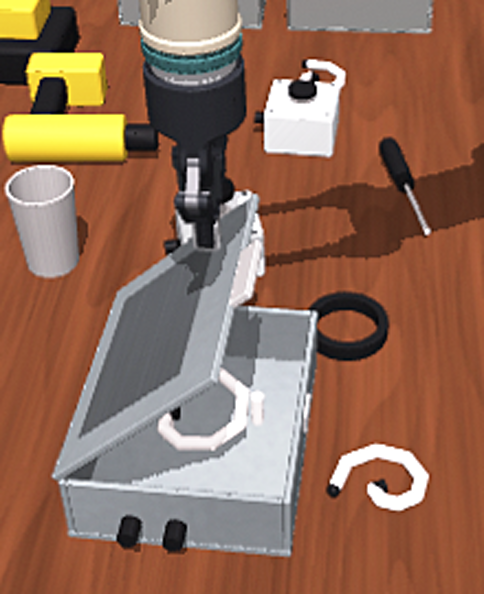

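The tip is over the lid near its free edge, at crop (205,240). I'll descend to contact.

```bash
python3 -m jog '[{"hand":255,"dx":0,"dy":0,"dz":15,"ax":0,"ay":0,"az":0},{"hand":255,"dx":0,"dy":0,"dz":15,"ax":0,"ay":0,"az":0},{"hand":255,"dx":0,"dy":0,"dz":12,"ax":0,"ay":0,"az":0},{"hand":255,"dx":0,"dy":0,"dz":6,"ax":0,"ay":0,"az":0},{"hand":255,"dx":0,"dy":0,"dz":4,"ax":0,"ay":0,"az":0},{"hand":255,"dx":0,"dy":0,"dz":4,"ax":0,"ay":0,"az":0}]'
```

```text
clock: 4.65
tool_pos: [526.8, 189.9, 196.1]
eef_rot: [-3.141, -0.003, -0.0]
force: [0.3, 0.8, 2.8]
width: 0.3
grip_force: 1.1
```

```bash
python3 -m jog '[{"hand":255,"dx":-5,"dy":0,"dz":6,"ax":0,"ay":0,"az":0},{"hand":255,"dx":-5,"dy":0,"dz":6,"ax":0,"ay":0,"az":0},{"hand":255,"dx":-5,"dy":0,"dz":6,"ax":0,"ay":0,"az":0},{"hand":255,"dx":-4.5,"dy":0,"dz":7,"ax":0,"ay":0,"az":0},{"hand":255,"dx":-4.5,"dy":0,"dz":7,"ax":0,"ay":0,"az":0}]'
```

```text
clock: 5.15
tool_pos: [501.2, 189.9, 162.7]
eef_rot: [-3.141, 0.0, -0.0]
force: [2.1, 1.5, 2.0]
width: 0.1
grip_force: 0.9
```

```bash
python3 -m jog '[{"hand":255,"dx":-4,"dy":0,"dz":7,"ax":0,"ay":0,"az":0},{"hand":255,"dx":-4,"dy":0,"dz":7,"ax":0,"ay":0,"az":0},{"hand":255,"dx":-3,"dy":0,"dz":7,"ax":0,"ay":0,"az":0},{"hand":255,"dx":-3,"dy":0,"dz":7,"ax":0,"ay":0,"az":0},{"hand":255,"dx":-2,"dy":0,"dz":7,"ax":0,"ay":0,"az":0},{"hand":255,"dx":-2,"dy":0,"dz":7,"ax":0,"ay":0,"az":0},{"hand":255,"dx":-2,"dy":0,"dz":7,"ax":0,"ay":0,"az":0},{"hand":255,"dx":-1,"dy":0,"dz":6,"ax":0,"ay":0,"az":0},{"hand":255,"dx":-1,"dy":0,"dz":6,"ax":0,"ay":0,"az":0}]'
```

```text
clock: 6.05
tool_pos: [479.3, 189.5, 101.6]
eef_rot: [3.141, 0.001, -0.0]
force: [-0.8, -0.1, 2.2]
width: -0.1
grip_force: 0.8
```

```bash
python3 -m jog '[{"hand":255,"dx":0,"dy":0,"dz":5,"ax":0,"ay":0,"az":0},{"hand":255,"dx":0,"dy":0,"dz":4,"ax":0,"ay":0,"az":0},{"hand":255,"dx":0,"dy":0,"dz":3,"ax":0,"ay":0,"az":0},{"hand":255,"dx":0,"dy":0,"dz":2,"ax":0,"ay":0,"az":0}]'
```

```text
clock: 6.45
tool_pos: [479.6, 189.5, 87.9]
eef_rot: [3.141, 0.001, -0.0]
force: [-1.2, -0.1, 1.3]
width: 0.0
grip_force: 0.8
```

```bash
python3 -m jog '[{"hand":255,"dx":0,"dy":0,"dz":2,"ax":0,"ay":0,"az":0},{"hand":255,"dx":0,"dy":0,"dz":2,"ax":0,"ay":0,"az":0},{"hand":255,"dx":0,"dy":0,"dz":0.5,"ax":0,"ay":0,"az":0}]'
```

```text
clock: 6.75
tool_pos: [479.9, 189.6, 83.6]
eef_rot: [3.141, 0.0, -0.0]
force: [-0.4, -0.5, 1.4]
width: -0.1
grip_force: 0.8
```

```bash
python3 -m jog '[{"hand":255,"dx":0,"dy":0,"dz":1,"ax":0,"ay":0,"az":0},{"hand":255,"dx":0,"dy":0,"dz":0.5,"ax":0,"ay":0,"az":0},{"hand":255,"dx":0,"dy":0,"dz":0,"ax":0,"ay":0,"az":0}]'
```

```text
clock: 7.05
tool_pos: [479.9, 189.6, 83.5]
eef_rot: [3.141, -0.001, -0.0]
force: [-3.2, -1.5, 9.6]
width: 0.2
grip_force: 4.6
```

The tip stops hard at z=83.5 with about 10 N, so the lid is fully shut. I'll lift and go to the plunger.

```bash
python3 -m jog '[{"hand":255,"dx":0,"dy":0,"dz":-15,"ax":0,"ay":0,"az":0},{"hand":255,"dx":0,"dy":0,"dz":-40,"ax":0,"ay":0,"az":0},{"hand":255,"dx":0,"dy":0,"dz":-45,"ax":0,"ay":0,"az":0},{"hand":255,"dx":0,"dy":45,"dz":0,"ax":0,"ay":0,"az":0},{"hand":255,"dx":0,"dy":45,"dz":0,"ax":0,"ay":0,"az":0},{"hand":255,"dx":0,"dy":45,"dz":0,"ax":0,"ay":0,"az":0},{"hand":255,"dx":0,"dy":45,"dz":0,"ax":0,"ay":0,"az":0},{"hand":255,"dx":0,"dy":45,"dz":0,"ax":0,"ay":0,"az":0},{"hand":255,"dx":0,"dy":45,"dz":0,"ax":0,"ay":0,"az":0},{"hand":255,"dx":0,"dy":8,"dz":0,"ax":0,"ay":0,"az":0}]'
python3 - <<'E'
from h import *
o=observe();print(o['tool_pos'])
save('wrist','wrist1.png')
for c in('wrist','scene','side'):
    if c!='wrist': read_camera(c)
    for l in('plunger_top','deadman','lid_edge'): print(c,l,mark_of(l,c)[:2])
save('side','side2.png',(180,130,400,400),2)
E
```

```text
clock: 8.05
tool_pos: [480.5, -92.9, 182.5]
eef_rot: [3.139, -0.002, -0.005]
force: [0.3, 0.4, 0.9]
width: -0.3
grip_force: 0.0
[480.53545312 -92.91187253 182.47593246]
wrist plunger_top [{'centre': [556.0, -88.9, 100.6], 'conf': 0.61}]
wrist deadman [{'centre': [552.7, -89.8, 1.4], 'conf': 0.71}]
wrist lid_edge []
scene plunger_top [{'centre': [554.0, -88.1, 100.1], 'conf': 0.72}]
scene deadman [{'centre': [554.0, -92.1, 2.5], 'conf': 0.8}]
scene lid_edge [{'centre': [443.1, 198.7, 86.1], 'conf': 0.55}]
side plunger_top [{'centre': [552.2, -91.3, 100.7], 'conf': 0.47}]
side deadman [{'centre': [547.6, -86.2, 1.9], 'conf': 0.65}]
side lid_edge [{'centre': [439.7, 195.1, 83.2], 'conf': 0.94}]
```

View pics/wrist1.png

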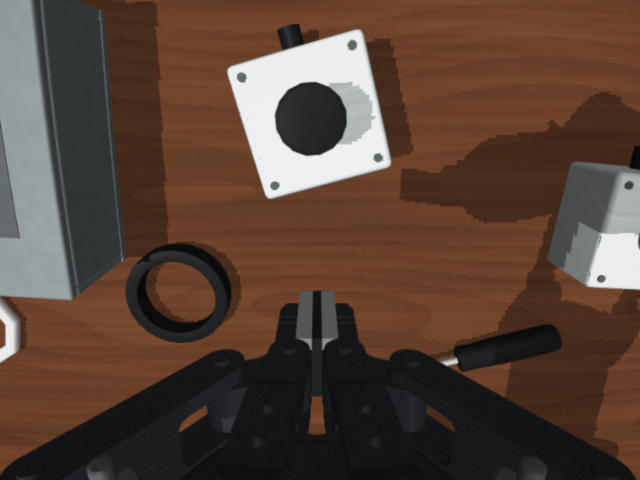

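View pics/side2.png

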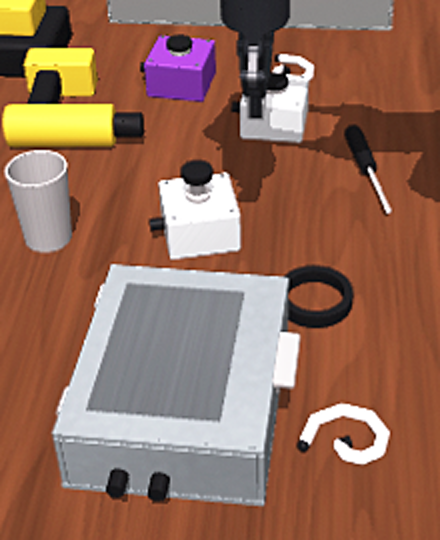

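The lid is shut in the side crop. The wrist view shows the plunger cap at (311,118), which puts it at about (553,-89). I'll move over it and down to just above.

```bash
python3 -m jog '[{"hand":255,"dx":40,"dy":-3,"dz":0,"ax":0,"ay":0,"az":0},{"hand":255,"dx":33,"dy":0,"dz":0,"ax":0,"ay":0,"az":0},{"hand":255,"dx":0,"dy":0,"dz":25,"ax":0,"ay":0,"az":0},{"hand":255,"dx":0,"dy":0,"dz":25,"ax":0,"ay":0,"az":0},{"hand":255,"dx":0,"dy":0,"dz":15,"ax":0,"ay":0,"az":0},{"hand":255,"dx":0,"dy":0,"dz":5,"ax":0,"ay":0,"az":0},{"hand":255,"dx":0,"dy":0,"dz":0,"ax":0,"ay":0,"az":0}]'
```

```text
clock: 9.4
tool_pos: [552.5, -85.1, 111.7]
eef_rot: [-3.141, 0.001, -0.0]
force: [-0.2, 0.3, 0.9]
width: -0.0
grip_force: 0.0
```

```bash
python3 -m jog '[{"hand":255,"dx":0.5,"dy":4,"dz":0,"ax":0,"ay":0,"az":0},{"hand":255,"dx":0,"dy":0,"dz":4,"ax":0,"ay":0,"az":0},{"hand":255,"dx":0,"dy":0,"dz":3,"ax":0,"ay":0,"az":0},{"hand":255,"dx":0,"dy":0,"dz":2,"ax":0,"ay":0,"az":0},{"hand":255,"dx":0,"dy":0,"dz":2,"ax":0,"ay":0,"az":0},{"hand":255,"dx":0,"dy":0,"dz":0,"ax":0,"ay":0,"az":0}]'
```

```text
clock: 10.0
tool_pos: [553.4, -89.4, 101.7]
eef_rot: [3.141, -0.0, -0.0]
force: [-0.5, -0.1, 4.6]
width: -0.0
grip_force: 2.3
```

Contact force is 4.6 N at z=101.7, which fits about 2 mm of travel. Going on to z≈94.

```bash
python3 -m jog '[{"hand":255,"dx":0,"dy":0,"dz":2,"ax":0,"ay":0,"az":0},{"hand":255,"dx":0,"dy":0,"dz":2,"ax":0,"ay":0,"az":0},{"hand":255,"dx":0,"dy":0,"dz":2,"ax":0,"ay":0,"az":0},{"hand":255,"dx":0,"dy":0,"dz":1.5,"ax":0,"ay":0,"az":0},{"hand":255,"dx":0,"dy":0,"dz":0,"ax":0,"ay":0,"az":0},{"hand":255,"dx":0,"dy":0,"dz":0,"ax":0,"ay":0,"az":0},{"hand":255,"dx":0,"dy":0,"dz":0,"ax":0,"ay":0,"az":0},{"hand":255,"dx":0,"dy":0,"dz":0,"ax":0,"ay":0,"az":0},{"hand":255,"dx":0,"dy":0,"dz":0,"ax":0,"ay":0,"az":0}]'; python3 -c "
from h import *
for i in range(4): read_camera('side'); o=observe(); print(o['tool_pos'],o['force'])
print(mark_of('lid_edge','side')[:1],mark_of('plunger_top','side')[:1])"
```

```text
clock: 10.9
tool_pos: [553.4, -89.4, 94.8]
eef_rot: [3.141, -0.001, -0.0]
force: [-1.7, -0.5, 6.5]
width: 0.1
grip_force: 3.6
[553.39649764 -89.43580287  94.76891181] [-1.62141005 -0.28840251  7.35896981]
[553.4250081  -89.44094299  94.7847391 ] [-2.08164727  0.55707293  7.11656441]
[553.41677227 -89.42902355  94.75841204] [-1.44863026e+00 -4.95438595e-03  6.85155950e+00]
[553.42528752 -89.44929989  94.77769243] [-1.78194203 -0.15979186  6.49539737]
[{'centre': [438.9, 191.8, 79.3], 'conf': 0.62}] [{'centre': [552.4, -92.5, 91.6], 'conf': 0.49}]
```

The height gives 9.2 mm of travel and the force (about 7 N) gives 7.5 mm. Both are inside 6–14 mm and steady, so I'll hand in.

```bash
python3 -c "
from bench import *
print(finish_job())"
```

```text
the job is handed in; nothing more can be done
None
```

The lid is fully shut, and the arm is holding the dead-man plunger steady at about 9 mm of its 20 mm travel with roughly 7 N. I left the stop button alone and saw no loose items moved. The job is handed in; the hand-in call returned no verdict.

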